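# Tuck a washed serving board under the holder's weighted arm

## Robot

A 6-joint arm with a two-finger parallel gripper is mounted at the origin on the work surface. World frame = base frame: x ahead of the robot, y to its left, z up, the work surface at z = 0. Lengths are in mm, angles in rad, forces in N, time in s.
With the tool pointing down it reaches from about 400 to 925 mm from the base axis. Payload 12.5 kg.
Tool frame: the origin (TCP) lies at the centre of the arm's flange, where the gripper is bolted on; the fingertips stand 190 mm ahead of it and the grasp point (between the pads) lies 171 mm ahead of it; z points along the fingers, y is the line along which they close (so a half turn about z gives the same grasp; the last joint's range is limited). The gripper opens to 95 mm and grips with 3 to 60 N. Pads are 20 mm wide; open, the fingers measure 119 mm over their backs; the gripper's body (75 mm by 180 mm) begins 59 mm behind the grasp point.
Start: joints at [1.167, 0.491, 1.559, -0, 1.092, -0.106], TCP at [183.362, 597.497, 404.761] pointing down, gripper open.
Joint ranges: [-3.1, 3.1], [-0.84, 2.19], [0.05, 2.79], [-1.13, 4.28], [0.06, 2.93], [-2.69, 2.69]. Speed limits (rad/s): [2.22, 2.22, 2.79, 3.14, 3.14, 3.14].

## Interface

Orientations are given as [roll, pitch, yaw] about the fixed x, y, z axes, in that order (R = Rz(yaw) Ry(pitch) Rx(roll)).
In Python, from cell import env, read_camera, search_frame, cut_out gives the robot as it stands. The module is installed in compiled form; this text tells all that it offers.
- The arm moves only by the tool move_arm, never from a script. Its argument "commands" is a list of rows, each a list of 3 entries, a list of its own where there are three numbers: the shift along the world's x, y, z normalised to -1 to 1, where 1 is 0.03 m, then the turn about the world's z normalised to -1 to 1, where 1 is 0.08 rad, then the opening, from -1 (shut) to 1 (fully open), so that 0 is half open. A call has 1 to 20 rows; each row shifts and turns the commanded pose from where the row before left it; what a row does not reach is not made up. A row lasts 1/12 s, in which the tool goes at most 41.7 mm and 7.16 degrees, less where a joint would pass 70% of its speed; a pose out of reach is approached as far as the arm can. A call with a number of a shift or a turn outside -1 to 1 is refused whole. A call with a gripper value outside its range is refused whole. The fingers move at their own pace and stop on an object; the grip force is fixed at half the most. Time passes only in rows, so rows that do not move let the fingers close. It gives the time, the measured TCP pose, the force, the opening and the grip force at its end, in the units of the state.
- env.state(): the state, without advancing time (a new reading comes with each control period).
- read_camera(name): name is "side" or "top" or "wrist"; returns a dict with "image" (400x640x3 uint8, red, green, blue), "fx", "fy", "cx", "cy" (pixels), "D" ([k1, k2, p1, p2, k3] as OpenCV has them; the pictures are not rectified), "rvec" (rotation vector, rad) and "tvec" (3), from world to camera coordinates, as OpenCV has them. Camera axes: x right, y down, z forward; pixel columns grow to the right and rows downward; lengths in mm; the calibration is good to about 2 mm. A picture is of the moment at which its call begins. There is no depth.
- env.job_done(): hands the job in; it is judged then, once.
Trained networks look in a picture, given as the dict that the camera call returned (one of the last four; its "shot" number tells which), for a name from the list of things; names that differ only in an ending like _2 or _b are one class to them, and where a whole thing is asked for, a point or a joint stands for the part that bears it (a point fixed in the world has none). Each returns a list of dicts, best first, with "confidence" (0 to 1); they miss things now and then, are a little off and sometimes report something else, mostly with a low value. They report only what shows in the picture. A call takes as long as a camera call. They do not tell look-alikes from the thing itself.
- search_frame(thing, picture): "at" ([column, row] in pixels, amid what is visible of it).
- cut_out(thing, picture): "region" (400x640 bool, what is visible of it) and "at" ([column, row] in pixels, amid what is visible of it).
The state is a dict: "t": time; "joints": joint angles; "qvel": joint speeds; "tau": joint torques, N m; "eef_pos": TCP position; "tcp_rot": TCP orientation; "ft_force": force on the tool from outside, world axes, zero at the start; "moment": the same for the moment, N m; "opening": opening from 0.0 (shut) to 1.0 (fully open); "grip_force": force on a finger pad.
Only numpy, scipy, OpenCV 4.12 (cv2) and the standard library are available. Lean on these libraries where they do the work, as an engineer would, in place of code of your own. Each camera call takes 0.05 s, during which the arm holds its last target. There are 200 camera calls.

## Task

The washed serving boards are kept piled in the steel holder on the drainboard, under its weighted arm. Take the loose board that is as long as those in the pile (not the shorter one), slide it in under the arm on top of the pile, flat and squarely over the boards below, and let go so that the arm holds it down.

Things in the scene. Friction and masses are not known exactly. Their poses are not given: they have to be found in the camera images.
- board: The loose board to put away: plain pale wood, flat rectangle 200 long (x) x 60 wide (y) x 12 mm thick, 0.1 kg, flat on the drainboard. Origin: centre of its underside; both ends alike. A 130 mm long board of the same wood, width and thickness lies about 160 mm to one side of it: leave that one. Grip the long one across its width, about 35 mm behind its middle (seen along the push).
- holder: Steel holder, fixed. Origin on the work surface under the pile's middle; x along the pile from the open end (robot's side and right) to the hinge, z up. Base 6 mm thick, 100 wide, x -90 to 145. Two boards like the loose one lie on it. Backstop face at x 104, up to z 56; wire side rails: inner faces at y +-44, x 27 to 103, up to z 43. Beside the pile's part below x 25 there is room for the fingers.
- pile_top (a point): Centre of the pile's top face, fixed in the holder at its x 0, y 0, z 30 mm (axes as the holder's): the middle of the tucked board's underside belongs here, with its long axis along the holder's x.
- hold_arm: Weighted steel arm over the middle of the pile, 30 mm wide, 0.2 kg, no spring, falls by itself. Origin on its hinge: along holder y at x 130, z 58. Its shoe rests on the pile at x 40 with 1.5 to 2 N. Before the shoe a lip slopes up to the open end: 17 mm over the pile at x -5, tip 28 mm over it at x -16. A board pushed along x, underside 2 to 10 mm above the pile, lifts it; push 5 to 15 N.
- lip_tip (a point): Middle of the lower edge of the arm's lip, at its free end; moves with the arm. The board's leading end must start short of this (board middle 120 mm or more behind the pile's middle), above the pile, then go straight in along the holder's x.
- top_board: Upper board of the pile in the holder, 200 x 60 x 12 mm, pale wood, loose but held down by the arm; it should stay. Origin: centre of its underside, 18 mm above the work surface; x along its length.
Mind the look-alikes: they are no part of the job. Leave any turquoise or yellow look-alike of the board alone. What is shaped like the top_board but turquoise is not meant.

How it is judged:
By the outcome, as a careful person would: the job done as asked, in the order asked, and still so for the second after the job is handed in, with the robot touching nothing.
It also fails if it takes over 45 s, if anything falls off the work surface, if the arm or the gripper's body presses on something with over 40 N, if the wrist force passes 120 N, or if a joint passes its speed limit or range.

## Working session

There is one attempt and no reset: what is moved stays moved. The work goes in short steps, Python scripts to look and compute and a tool call to move; the robot and the scene stay as the last step left them, time stands still between calls to the robot, and variables do not carry over. Pictures are saved under pics/ and viewed, at most 10 in all, crops included, and the job is handed in when it is done.

Besides the shell and the picture viewer there is one more tool, called after "Request:" in YAML: its name, and indented under it one key for each argument. move_arm: Moves the arm, as the interface text tells. Its arguments: {"type":"object","properties":{"commands":{"type":"array","items":{"type":"array"}}},"required":["commands"]}

```bash
mkdir -p pics; cat > h.py <<'E'
import numpy as np, cv2
from cell import env, read_camera, search_frame, cut_out
def K(p): return np.array([[p['fx'],0,p['cx']],[0,p['fy'],p['cy']],[0,0,1.]])
def ray(p,uv):
    n=cv2.undistortPoints(np.array([[uv]],float),K(p),np.array(p['D'],float))[0,0]
    R=cv2.Rodrigues(np.array(p['rvec'],float))[0]; t=np.array(p['tvec'],float).ravel()
    d=R.T@np.array([n[0],n[1],1.]); return -R.T@t, d/np.linalg.norm(d)
def atz(p,uv,z):
    c,d=ray(p,uv); return c+d*(z-c[2])/d[2]
def tri(rs):
    A=sum(np.eye(3)-np.outer(d,d) for c,d in rs); b=sum((np.eye(3)-np.outer(d,d))@c for c,d in rs)
    return np.linalg.solve(A,b)
def proj(p,X): return cv2.projectPoints(np.array(X,float).reshape(-1,3),np.array(p['rvec'],float),np.array(p['tvec'],float),K(p),np.array(p['D'],float))[0][:,0]
def save(p,n): cv2.imwrite('pics/'+n,p['image'][:,:,::-1])
E
python3 - <<'E'
from h import *
np.set_printoptions(precision=1,suppress=True)
ims=[]
for n in ['top','side','wrist']:
    p=read_camera(n); ims.append(p['image'])
    print(n,'cam',ray(p,(320,200)))
    for th in ['board','holder','hold_arm','lip_tip','top_board']:
        for r in cut_out(th,p)[:4]:
            m=r['region'].astype(np.uint8)
            if m.sum()<5: print(th,r['confidence'],r['at']);continue
            c=max(cv2.findContours(m,0,2)[0],key=cv2.contourArea)
            q=cv2.boxPoints(cv2.minAreaRect(c))
            print(th,round(r['confidence'],2),np.array(r['at']),m.sum(),'z12:',[atz(p,x,12)[:2].round() for x in q])
        if th=='lip_tip': print([ (x['at'],x['confidence']) for x in search_frame(th,p)])
    save(p,n+'0.png')
E
```

```text
top cam (array([ 300.8, -152.6, 1293.1]), array([ 0.1, -0. , -1. ]))
board 0.58 [389.2 268.1] 1187 z12: [array([ 157., -326.]), array([ 356., -363.]), array([ 345., -426.]), array([ 148., -387.])]
board 0.57 [438.6 186. ] 1162 z12: [array([ 566., -456.]), array([ 563., -666.]), array([ 498., -661.]), array([ 501., -453.])]
board 0.56 [382.1 186.2] 1048 z12: [array([ 427., -320.]), array([ 628., -351.]), array([ 619., -414.]), array([ 419., -382.])]
holder 0.98 [237.9 161.8] 1249 z12: [array([661., 220.]), array([731., 145.]), array([547., -14.]), array([479.,  61.])]
holder 0.73 [235.6 160.3] 406 z12: [array([681., 196.]), array([705., 172.]), array([591.,  66.]), array([567.,  90.])]
holder 0.45 [382.7 188.3] 1009 z12: [array([ 430., -324.]), array([ 627., -350.]), array([ 620., -411.]), array([ 423., -384.])]
hold_arm 0.72 [232.6 153.9] 380 z12: [array([680., 196.]), array([704., 173.]), array([593.,  65.]), array([569.,  88.])]
[([233.7, 159.1], 0.96)]
top_board 0.97 [256.  179.7] 673 z12: [array([634., 172.]), array([676., 129.]), array([528.,  -6.]), array([487.,  38.])]
top_boa
[... 937 characters left out ...]
_arm 0.52 [298.2 162. ] 162 z12: [array([613., 160.]), array([745., 304.]), array([759., 252.]), array([627., 115.])]
lip_tip 0.7 [293.9 187.5] 343 z12: [array([506.,  66.]), array([685., 231.]), array([691., 143.]), array([517.,  -6.])]
lip_tip 0.64 [301.4 164.8] 162 z12: [array([616., 155.]), array([738., 300.]), array([758., 256.]), array([635., 116.])]
[([298.2, 165.5], 0.73)]
top_board 0.81 [212.6 198.6] 533 z12: [array([218., 108.]), array([340., 317.]), array([378., 243.]), array([254.,  48.])]
top_board 0.65 [296.  185.5] 318 z12: [array([509.,  64.]), array([686., 225.]), array([691., 143.]), array([519.,  -4.])]
wrist cam (array([115. , 617.3, 383.5]), array([ 0.2, -0.1, -1. ]))
[]
```

View pics/top0.png

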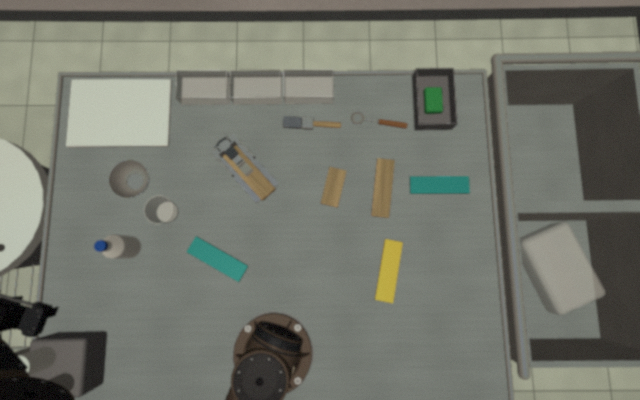

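View pics/side0.png

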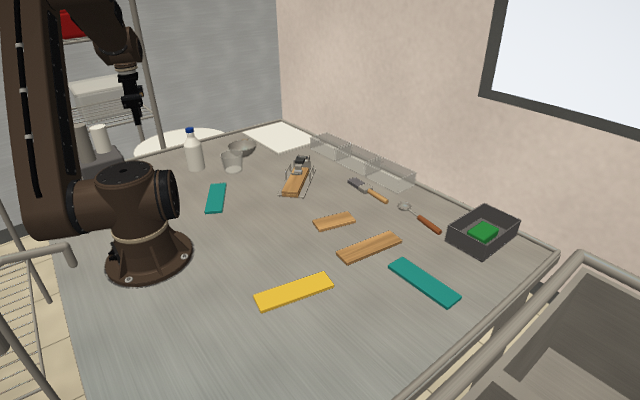

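Top view: the long wood board is at (382,187), the short one at (334,187) and the holder at (245,168) with its hinge at upper left. Turquoise and yellow look-alikes lie elsewhere. The side view agrees. Next I'll move above the holder for a close look.

```bash
python3 - <<'E'
from h import *
np.set_printoptions(precision=3,suppress=True)
s=env.state(); print(s['t'],s['eef_pos'],s['tcp_rot'],s['opening'])
p=read_camera('wrist'); R=cv2.Rodrigues(np.array(p['rvec']))[0]; print(R, p['fx'])
print(ray(p,(320,200)))
E
```

```text
1.05 [183.363 597.51  404.775] [3.141 0.    2.844] 1.000891717143761
[[ 0.293  0.956  0.   ]
 [ 0.924 -0.284  0.255]
 [ 0.244 -0.074 -0.967]] 292.5120145268076
(array([115.018, 617.319, 383.536]), array([ 0.244, -0.089, -0.966]))
```

Request:
move_arm:
  commands:
    - [[1,-1,0],0,1]
    - [[1,-1,0],0,1]
    - [[1,-1,0],0,1]
    - [[1,-1,0],0,1]
    - [[1,-1,0],0,1]
    - [[1,-1,0],0,1]
    - [[1,-1,0],0,1]
    - [[1,-1,0],0,1]
    - [[1,-1,0],0,1]
    - [[1,-1,0],0,1]
    - [[0,-1,0],0,1]
    - [[0,0,0],0,1]
    - [[0,0,0],0,1]

```text
t: 2.18
eef_pos: [478.4, 271.6, 404.8]
tcp_rot: [3.141, -0.0, 2.841]
ft_force: [-0.8, 0.6, -1.6]
opening: 1.0
grip_force: 0.0
```

```bash
cat > look.py <<'E'
from h import *
import pickle,sys
np.set_printoptions(precision=1,suppress=True)
p=read_camera('wrist'); pickle.dump(p,open(sys.argv[1]+'.pkl','wb')); save(p,sys.argv[1]+'.png')
for th in sys.argv[2:]:
    for r in cut_out(th,p)[:3]:
        m=r['region'].astype(np.uint8)
        if m.sum()<20: continue
        c=max(cv2.findContours(m,0,2)[0],key=cv2.contourArea)
        print(th,round(r['confidence'],2),np.array(r['at']),m.sum(),cv2.boxPoints(cv2.minAreaRect(c)).tolist())
E
python3 look.py w1 holder top_board lip_tip hold_arm
```

```text
holder 0.79 [245.3 299.5] 2368 [[269.0, 291.0], [323.0, 291.0], [323.0, 321.0], [269.0, 321.0]]
top_board 0.93 [260.5 301. ] 1387 [[226.800048828125, 304.4000244140625], [239.800048828125, 278.4000244140625], [289.800048828125, 303.4000244140625], [276.800048828125, 329.4000244140625]]
top_board 0.88 [209.8  57.9] 8780 [[118.77337646484375, 66.51841735839844], [129.86550903320312, 12.809181213378906], [297.9779052734375, 47.528045654296875], [286.8857727050781, 101.2372817993164]]
lip_tip 0.68 [233.9 308.1] 663 [[220.0, 293.0], [257.0, 293.0], [257.0, 321.0], [220.0, 321.0]]
hold_arm 0.9 [238.7 307. ] 690 [[218.00003051757812, 318.0], [223.50003051757812, 290.5], [260.423095703125, 297.8846435546875], [254.923095703125, 325.3846435546875]]
```

Request:
move_arm:
  commands:
    - [[0.5,-1,0],-0.5,1]
    - [[0.5,-1,0],-0.5,1]
    - [[0.5,-1,0],-0.5,1]
    - [[0,-1,0],-0.5,1]
    - [[0,-1,0],-0.5,1]
    - [[0,-1,0],-0.5,1]
    - [[0,0,0],0,1]
    - [[0,0,0],0,1]

```text
t: 3.1
eef_pos: [523.1, 92.5, 404.9]
tcp_rot: [3.141, 0.0, 2.603]
ft_force: [0.1, -0.2, 0.2]
opening: 1.0
grip_force: 0.0
```

```bash
python3 look.py w2 holder top_board lip_tip hold_arm; python3 -c "
import cv2,numpy as np
a=cv2.imread('pics/w1.png');b=cv2.imread('pics/w2.png')
cv2.imwrite('pics/w12.png',np.hstack([a[:,:],b])[:, :])
"
```

```text
holder 0.7 [366.4 224.8] 6076 [[280.008544921875, 176.87185668945312], [295.2071533203125, 143.76806640625], [470.0084228515625, 224.02273559570312], [454.809814453125, 257.12652587890625]]
holder 0.42 [369.4 238.3] 1865 [[324.61151123046875, 238.62164306640625], [337.4249267578125, 207.12200927734375], [412.6837158203125, 237.73574829101562], [399.87030029296875, 269.2353820800781]]
top_board 0.83 [315.3 212.5] 4540 [[259.25164794921875, 222.22853088378906], [271.77777099609375, 177.60426330566406], [420.83966064453125, 219.4462127685547], [408.31353759765625, 264.07049560546875]]
top_board 0.57 [218.9   2.4] 40 [[208.0, 0.0], [225.0, 0.0], [225.0, 2.0], [208.0, 2.0]]
lip_tip 0.61 [367.  237.3] 1862 [[324.0543212890625, 237.75186157226562], [337.2606201171875, 206.58502197265625], [412.7708740234375, 238.58087158203125], [399.5645751953125, 269.7477111816406]]
hold_arm 0.89 [370.2 235.1] 1913 [[324.277587890625, 239.54888916015625], [336.77557373046875, 207.48880004882812], [412.5191650390625, 237.0159912109375], [400.02117919921875, 269.0760803222656]]
hold_arm 0.54 [364.2 224.6] 5999 [[280.4700927734375, 176.83470153808594], [296.04962158203125, 143.01072692871094], [470.37432861328125, 223.3057403564453], [454.7947998046875, 257.12969970703125]]
```

View pics/w1.png

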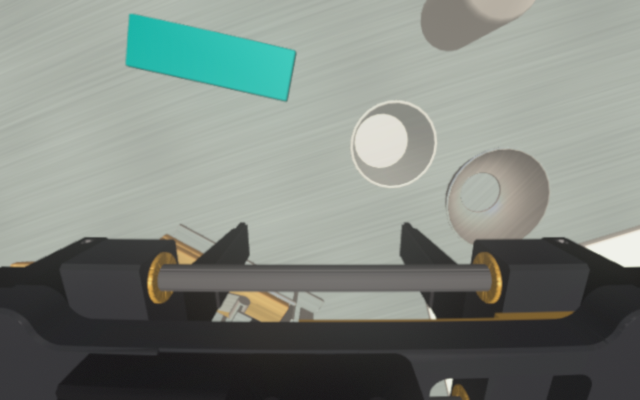

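View pics/w2.png

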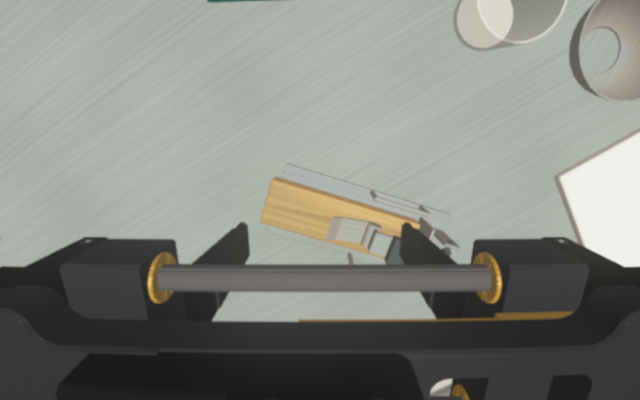

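Both wrist views show the holder: open end at (265,200) in w2, arm around (370,237), hinge at right. The camera looks to the tool's +x side, so I'll turn the tool to yaw ≈ -0.155. That lets it see the board ahead, and later the holder.

Request:
move_arm:
  commands:
    - [[-0.06,-0.75,0],-1,1]
    - [[-0.06,-0.75,0],-1,1]
    - [[-0.06,-0.75,0],-1,1]
    - [[-0.06,-0.75,0],-1,1]
    - [[-0.06,-0.75,0],-1,1]
    - [[-0.06,-0.75,0],-1,1]
    - [[-0.06,-0.75,0],-1,1]
    - [[-0.06,-0.75,0],-1,1]
    - [[-0.06,-0.75,0],-1,1]
    - [[-0.06,-0.75,0],-1,1]
    - [[-0.06,-0.75,0],-1,1]
    - [[-0.06,-0.75,0],-1,1]
    - [[-0.06,-0.75,0],-1,1]
    - [[-0.06,-0.75,0],-1,1]
    - [[-0.06,-0.75,0],-1,1]
    - [[-0.06,-0.75,0],-1,1]
    - [[-0.06,-0.75,0],-1,1]
    - [[-0.06,-0.75,0],-1,1]
    - [[-0.06,-0.75,0],-1,1]
    - [[-0.06,-0.75,0],-1,1]

```text
t: 5.02
eef_pos: [487.5, -357.5, 404.7]
tcp_rot: [-3.142, -0.0, 1.001]
ft_force: [0.3, -0.5, 0.1]
opening: 0.998
grip_force: 0.0
```

Request:
move_arm:
  commands:
    - [[0,0,0],-1,1]
    - [[0,0,0],-1,1]
    - [[0,0,0],-1,1]
    - [[0,0,0],-1,1]
    - [[0,0,0],-1,1]
    - [[0,0,0],-1,1]
    - [[0,0,0],-1,1]
    - [[0,0,0],-1,1]
    - [[0,0,0],-1,1]
    - [[0,0,0],-1,1]
    - [[0,0,0],-1,1]
    - [[0,0,0],-1,1]
    - [[0,0,0],-1,1]
    - [[0,0,0],-0.5,1]
    - [[0,0,0],0,1]
    - [[0,0,0],0,1]

```text
t: 6.35
eef_pos: [487.5, -356.6, 404.6]
tcp_rot: [-3.142, 0.0, -0.074]
ft_force: [-0.4, 0.2, -0.1]
opening: 1.0
grip_force: 0.0
```

```bash
python3 look.py b1 board
```

```text
board 0.76 [480.  129.4] 7549 [[399.3265380859375, 109.54499053955078], [559.9154052734375, 100.49771881103516], [562.673583984375, 149.45501708984375], [402.084716796875, 158.50228881835938]]
board 0.69 [353.7 304.2] 1022 [[332.0, 292.0], [374.0, 292.0], [374.0, 318.0], [332.0, 318.0]]
```

Request:
move_arm:
  commands:
    - [[-0.5,0,-1],0,1]
    - [[-0.5,0,-1],0,1]
    - [[0,0,-1],0,1]
    - [[0,0,-1],0,1]
    - [[0,0,0],0,1]

```text
t: 6.87
eef_pos: [456.2, -356.5, 280.2]
tcp_rot: [-3.137, 0.006, -0.075]
ft_force: [0.7, -0.5, -1.2]
opening: 0.997
grip_force: 0.0
```

```bash
python3 look.py b2 board
```

```text
board 0.86 [538.7  94.5] 14844 [[436.9962463378906, 61.93170928955078], [638.8832397460938, 50.869407653808594], [643.11376953125, 128.07595825195312], [441.22674560546875, 139.13824462890625]]
board 0.79 [370.5 307.7] 1287 [[340.8529052734375, 317.94268798828125], [342.0224609375, 294.5511474609375], [403.6683349609375, 297.6334228515625], [402.498779296875, 321.02496337890625]]
board 0.65 [335.6 110. ] 16976 [[289.267333984375, 230.74241638183594], [301.2037353515625, -4.006590843200684], [380.15216064453125, 0.0077362060546875], [368.21575927734375, 234.75674438476562]]
```

View pics/b2.png

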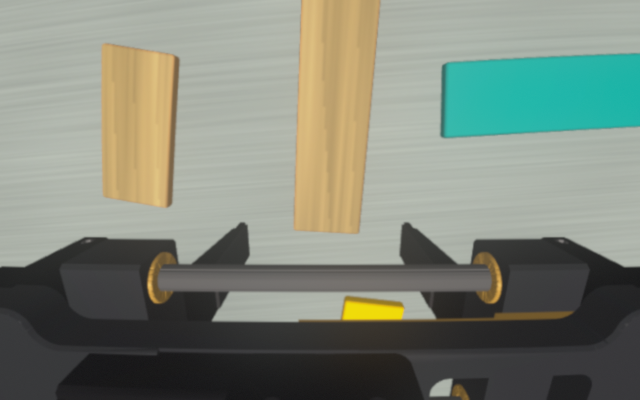

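b2 shows the long board in the middle: near end at (295..360, 232), far end out of view. The short board is at left, (140,125). Next I'll segment the wood by colour in both views and triangulate.

```bash
python3 - <<'E'
from h import *
import pickle
np.set_printoptions(precision=1,suppress=True)
C=[]
for n in ['b1','b2']:
    p=pickle.load(open(n+'.pkl','rb')); hsv=cv2.cvtColor(p['image'],cv2.COLOR_RGB2HSV)
    m=cv2.inRange(hsv,(10,70,90),(24,255,255)); m[248:]=0
    m=cv2.morphologyEx(m,cv2.MORPH_OPEN,np.ones((3,3)))
    k,l,st,ce=cv2.connectedComponentsWithStats(m)
    for i in range(1,k):
        if st[i,4]>800: print(n,i,st[i],ce[i])
    i=max(range(1,k),key=lambda i:st[i,4]); mm=(l==i).astype(np.uint8)
    c=max(cv2.findContours(mm,0,2)[0],key=cv2.contourArea)
    q=cv2.approxPolyDP(c,6,True)[:,0]; print(q.tolist()); C.append((p,q))
    for z in (0,6,12):
        w=np.array([atz(p,x,z)[:2] for x in q]); print(z,w.tolist() and w.round(1).tolist())
q=[]
for s in (lambda a:a[1]-a[0],lambda a:a[1]+a[0]):
    rs=[ray(p,max(q,key=s)) for p,q in C]; print('corner',tri(rs))
E
```

```text
b1 1 [ 305   61   56  161 7459] [331.  139.6]
b1 2 [ 175   98   55  106 4763] [201.1 150.1]
b1 3 [   0  118   60   85 2982] [ 23.6 165.6]
[[312, 61], [305, 219], [347, 221], [360, 65]]
0 [[631.3, -353.4], [430.5, -326.9], [423.4, -384.6], [622.5, -411.4]]
6 [[630.2, -353.5], [432.5, -327.4], [425.5, -384.3], [621.5, -410.6]]
12 [[629.0, -353.7], [434.5, -328.0], [427.6, -383.9], [620.5, -409.8]]
b2 1 [  294     0    86   234 16765] [333.3 111.9]
b2 2 [  102    44    77   164 11218] [138.1 124. ]
[[302, 0], [294, 228], [356, 233], [379, 0]]
0 [[620.4, -351.2], [431.3, -325.9], [421.9, -383.9], [615.9, -411.5]]
6 [[618.2, -351.4], [433.5, -326.7], [424.4, -383.4], [613.8, -410.4]]
12 [[616.1, -351.7], [435.7, -327.6], [426.8, -382.9], [611.8, -409.3]]
corner [ 433.4 -327.2    7.1]
corner [ 428.8 -383.1   16.1]
```

Request:
move_arm:
  commands:
    - [[0.6,-0.13,0],-0.35,1]
    - [[0.6,-0.13,0],-0.35,1]
    - [[0,0,-1],0,1]
    - [[0,0,0],0,1]
    - [[0,0,0],0,1]

```text
t: 7.38
eef_pos: [493.1, -364.8, 255.7]
tcp_rot: [-3.141, 0.001, -0.131]
ft_force: [-0.1, 0.3, 0.6]
opening: 0.998
grip_force: 0.0
```

Request:
move_arm:
  commands:
    - [[0,0,-0.7],0,1]
    - [[0,0,-0.7],0,1]
    - [[0,0,-0.4],0,1]
    - [[0,0,-0.25],0,1]
    - [[0,0,0],0,1]
    - [[0,0,0],0,-1]
    - [[0,0,0],0,-1]
    - [[0,0,0],0,-1]
    - [[0,0,0],0,-1]
    - [[0,0,0],0,-1]
    - [[0,0,0],0,-1]

```text
t: 8.3
eef_pos: [493.0, -364.9, 193.6]
tcp_rot: [3.141, -0.0, -0.132]
ft_force: [-0.3, -0.4, 0.3]
opening: 0.636
grip_force: 0.2
```

Request:
move_arm:
  commands:
    - [[0,0,0],0,-1]
    - [[0,0,0],0,-1]
    - [[0,0,0.5],0,-1]
    - [[0,0,1],0,-1]
    - [[0,0,1],0,-1]
    - [[0.5,0.9,1],1,-1]
    - [[0.5,0.9,1],1,-1]
    - [[0.5,0.9,1],1,-1]
    - [[0.5,0.9,1],1,-1]
    - [[0.5,0.9,0.5],1,-1]
    - [[0.5,0.9,0],1,-1]
    - [[0.5,0.9,0],1,-1]
    - [[0.5,0.9,0],1,-1]
    - [[0.5,0.9,0],1,-1]
    - [[0.5,0.9,0],1,-1]
    - [[0.3,0.4,0],0.9,-1]
    - [[0,0,0],0,-1]
    - [[0,0,0],0,-1]
    - [[0,0,0],0,-1]

```text
t: 9.88
eef_pos: [649.7, -87.0, 399.1]
tcp_rot: [-3.141, 0.001, 0.738]
ft_force: [-0.5, -0.4, -1.3]
opening: 0.628
grip_force: 30.0
```

```bash
python3 look.py h1 top_board lip_tip holder
```

```text
top_board 0.63 [ 17.1 228.4] 2781 [[-34.21977233886719, 181.28753662109375], [1.6419944763183594, 161.07452392578125], [52.32614517211914, 250.99798583984375], [16.464378356933594, 271.21099853515625]]
top_board 0.6 [190.6 146.3] 5941 [[150.44351196289062, 39.141876220703125], [201.511962890625, 35.7821044921875], [212.94793701171875, 209.60870361328125], [161.87948608398438, 212.96847534179688]]
lip_tip 0.79 [159.5  67.9] 4585 [[121.77003479003906, 2.814239501953125], [169.87742614746094, -6.0751800537109375], [197.35166931152344, 142.6089324951172], [149.24427795410156, 151.49835205078125]]
holder 0.84 [171.7  67.5] 10811 [[117.33850860595703, 0.41632843017578125], [220.560302734375, -6.035026550292969], [233.30349731445312, 197.85604858398438], [130.08169555664062, 204.30740356445312]]
```

Request:
move_arm:
  commands:
    - [[-0.8,-0.8,0],0,-1]
    - [[-0.8,-0.8,0],0,-1]
    - [[-0.8,-0.8,0],0,-1]
    - [[-0.2,-0.2,0],0,-1]
    - [[0,0,0],0,-1]
    - [[0,0,0],0,-1]

```text
t: 10.58
eef_pos: [572.1, -164.8, 399.8]
tcp_rot: [3.141, -0.001, 0.738]
ft_force: [0.3, 0.5, -1.1]
opening: 0.628
grip_force: 30.0
```

```bash
python3 look.py h2 top_board lip_tip holder
```

```text
top_board 0.6 [ 16.8 193.2] 2842 [[-37.60761260986328, 141.288330078125], [0.3465251922607422, 120.81307220458984], [51.73259735107422, 216.0653076171875], [13.778459548950195, 236.54055786132812]]
lip_tip 0.77 [152.3  18.6] 1110 [[135.0, 0.0], [170.0, 0.0], [170.0, 37.0], [135.0, 37.0]]
holder 0.76 [200.1  33.2] 4085 [[194.39410400390625, 0.12352752685546875], [214.88821411132812, -1.45294189453125], [223.69998168945312, 113.10000610351562], [203.20587158203125, 114.67647552490234]]
```

View pics/h1.png

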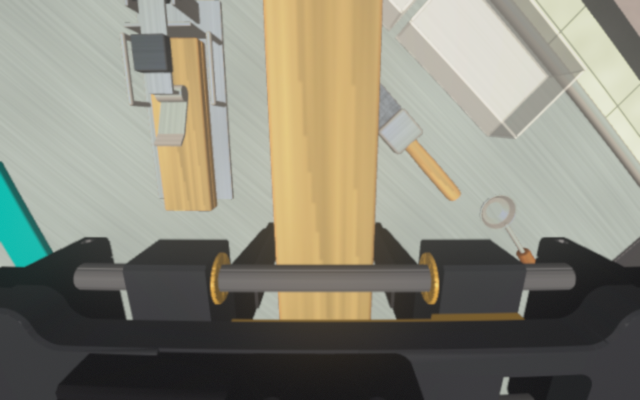

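View pics/h2.png

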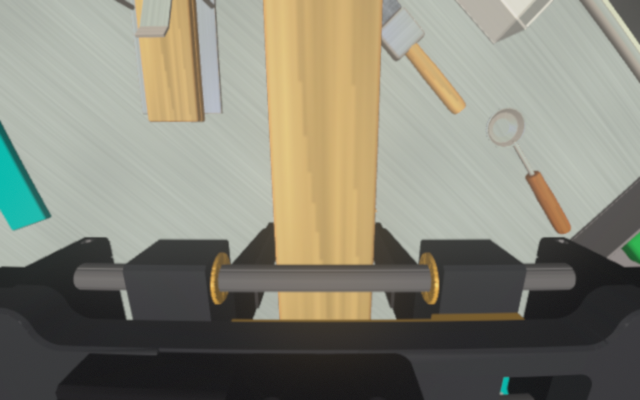

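h1 shows the held board centred and straight in the fingers. The pile's near end is at (165..213, 210), with the arm lip at (170,143). In h2 the pile end is at (149..203, 121). I'll zoom in for its corners.

```bash
python3 - <<'E'
import cv2,numpy as np
a=cv2.imread('pics/h1.png')[20:220,120:240]; b=cv2.imread('pics/h2.png')[0:130,120:230]
f=lambda i,k:cv2.resize(i,None,fx=k,fy=k,interpolation=cv2.INTER_CUBIC)
A=f(a,3);B=f(b,4)
o=np.zeros((600,800,3),np.uint8);o[:600,:360]=A;o[:520,360:800]=B
cv2.imwrite('pics/z.png',o)
E
```

```text
(no output)
```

View pics/z.png

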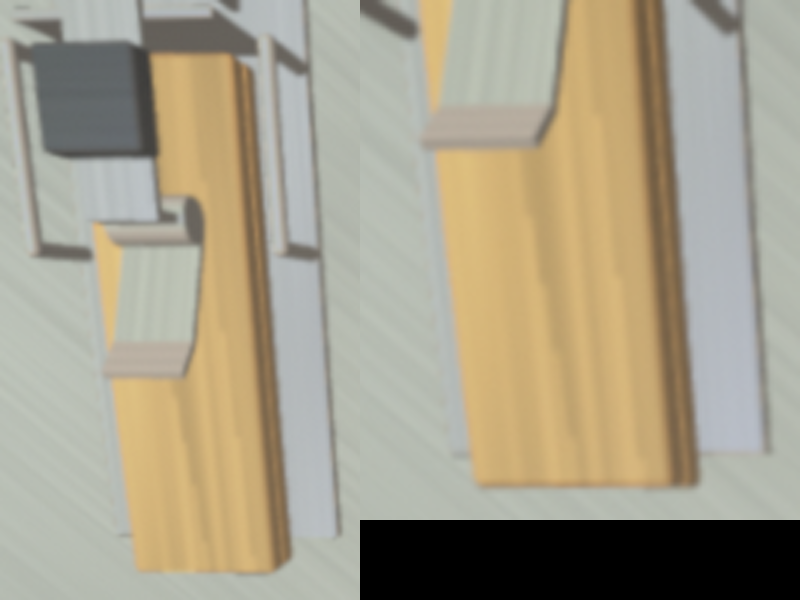

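z.png shows the pile's top-face corners. In h1 they are at (164.7,210), (210.7,210) and (198,37.7). In h2 they are at (148.4,121.2) and (197.7,121.2). The lip's edge shows in both, at h1 (154.5,145)-(180.8,145.7).

```bash
python3 - <<'E'
from h import *
import pickle
np.set_printoptions(precision=1,suppress=True)
p1=pickle.load(open('h1.pkl','rb'));p2=pickle.load(open('h2.pkl','rb'))
for n,a,b in [('NL',(164.4,209.7),(148.1,120.9)),('NR',(210.5,209.8),(197.5,120.9)),('lipL',(154.4,145),(135,36.2)),('lipR',(180.8,145.5),(165,36.6))]:
    print(n,tri([ray(p1,a),ray(p2,b)]),atz(p1,a,30),atz(p2,b,30),'gap z58',atz(p1,a,58),atz(p2,b,58))
fr=atz(p1,(198,37.4),30); nl=(atz(p1,(164.4,209.7),30)+atz(p2,(148.1,120.9),30))/2; nr=(atz(p1,(210.5,209.8),30)+atz(p2,(197.5,120.9),30))/2
print('fr',fr,'len',np.linalg.norm(fr-nr),'wid',np.linalg.norm(nl-nr))
y=np.arctan2(*(fr-nr)[1::-1]); yw=np.arctan2(*(nl-nr)[1::-1])-np.pi/2; print('yaw',round(y,3),round(yw,3))
for yy in (y,(y+yw)/2):
    u=np.array([np.cos(yy),np.sin(yy)]); v=np.array([-u[1],u[0]]); print('centre',((fr+nl)/2)[:2],((nl+nr)/2)[:2]+100*u)
# check with left/right edges in h2
for a,b in [((134.8,0),(148.1,120.9)),((188.4,0),(197.5,120.9))]:
    d=atz(p2,a,30)-atz(p2,b,30); print('edge yaw',round(np.arctan2(d[1],d[0]),3))
# held board edges
s=env.state(); z=s['eef_pos'][2]-193.6+12; q=[atz(p2,x,z) for x in [(264.5,0),(275,235),(383,0),(375,235)]]
print(s['eef_pos'],s['tcp_rot'],[np.arctan2(*(q[i]-q[i+1])[1::-1]).round(3) for i in (0,2)], ((q[1]+q[3])/2)[:2],((q[0]+q[2])/2)[:2])
E
```

```text
NL [486.5  37.7  26.4] [488.4  37.2  30. ] [488.2  35.9  30. ] gap z58 [505.7  30.9  58. ] [499.2  23.6  58. ]
NR [525.5  -6.1  24.6] [528.   -6.4  30. ] [527.2  -8.   30. ] gap z58 [542.1  -9.1  58. ] [535.1 -16.8  58. ]
lipL [559.8  81.4  58.4] [547.2  92.1  30. ] [553.9  99.3  30. ] gap z58 [559.7  81.4  58. ] [559.6  81.8  58. ]
lipR [579.2  58.9  57.3] [568.1  67.9  30. ] [575.7  73.4  30. ] gap z58 [579.   59.2  58. ] [579.7  58.   58. ]
fr [676.4 122.7  30. ] len 197.50447929745886 wid 58.80660768420735
yaw 0.718 0.733
centre [582.3  79.6] [583.3  80.5]
centre [582.3  79.6] [582.8  81. ]
edge yaw 0.723
edge yaw 0.722
[ 572.7 -163.7  399.2] [ 3.1 -0.   0.7] [np.float64(0.741), np.float64(0.747)] [ 577.7 -161.8] [668.2 -78.5]
```

Request:
move_arm:
  commands:
    - [[-0.84,0.84,0],-0.1,-1]
    - [[-0.84,0.84,0],-0.1,-1]
    - [[-0.84,0.84,0],-0.08,-1]
    - [[-0.84,0.84,0],0,-1]
    - [[-0.84,0.84,0],0,-1]
    - [[0,0,-0.9],0,-1]
    - [[0,0,-0.9],0,-1]
    - [[0,0,-0.9],0,-1]
    - [[0,0,-0.9],0,-1]
    - [[0,0,-0.9],0,-1]
    - [[0,0,-0.5],0,-1]
    - [[0,0,0],0,-1]
    - [[0,0,0],0,-1]
    - [[0,0,0],0,-1]

```text
t: 11.95
eef_pos: [446.5, -38.2, 250.1]
tcp_rot: [3.141, -0.001, 0.718]
ft_force: [-0.6, -0.5, 0.4]
opening: 0.626
grip_force: 30.0
```

```bash
python3 - <<'E'
from h import *
s=env.state();e=s['eef_pos'];print(e,s['tcp_rot'])
p=read_camera('side'); im=p['image']; 
c=proj(p,[[560,60,40]])[0]; x,y=int(c[0]),int(c[1])
a=cv2.resize(im[max(0,y-60):y+60,x-80:x+80],None,fx=5,fy=5,interpolation=cv2.INTER_CUBIC)
cv2.imwrite('pics/s1.png',a[:,:,::-1])
E
```

```text
[446.5110897  -38.19382176 250.14073702] [ 3.14068603e+00 -6.08387074e-04  7.17936443e-01]
```

View pics/s1.png

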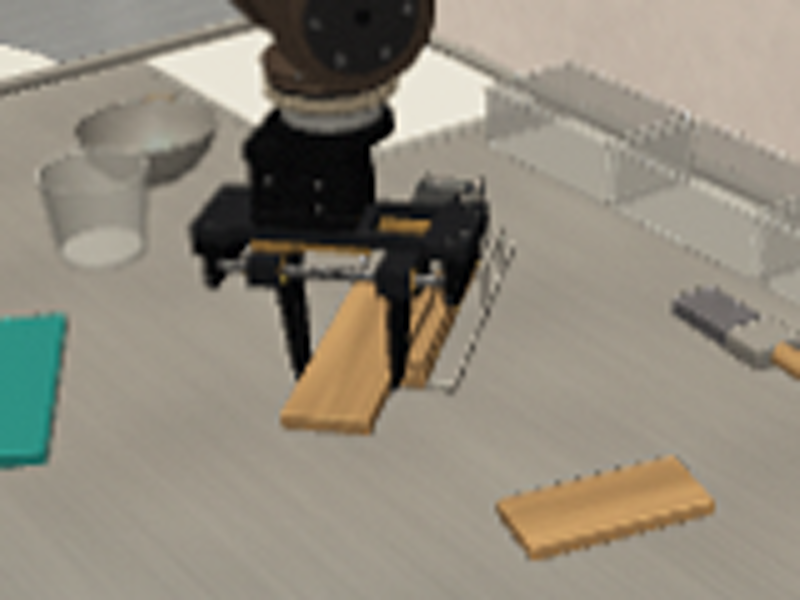

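The side view shows the board held level, in line with the pile and short of the lip. I'll lower it and start the push.

Request:
move_arm:
  commands:
    - [[0,0,-0.35],0,-1]
    - [[0,0,-0.35],0,-1]
    - [[0,0,0],0,-1]
    - [[0,0,0],0,-1]
    - [[0.3,0.266,0],0,-1]
    - [[0.3,0.266,0],0,-1]
    - [[0.3,0.266,0],0,-1]
    - [[0.3,0.266,0],0,-1]
    - [[0.3,0.266,0],0,-1]
    - [[0,0,0],0,-1]

```text
t: 12.83
eef_pos: [492.6, 3.0, 228.4]
tcp_rot: [3.141, -0.001, 0.719]
ft_force: [0.9, -0.2, -2.4]
opening: 0.627
grip_force: 30.0
```

Request:
move_arm:
  commands:
    - [[0.3,0.264,0],0,-1]
    - [[0.3,0.264,0],0,-1]
    - [[0.3,0.264,0],0,-1]
    - [[0,0,0],0,-1]

```text
t: 13.17
eef_pos: [519.8, 26.5, 228.4]
tcp_rot: [3.14, -0.002, 0.718]
ft_force: [-0.0, 1.0, -2.1]
opening: 0.628
grip_force: 30.0
```

Request:
move_arm:
  commands:
    - [[0.3,0.264,0],0,-1]
    - [[0.3,0.264,0],0,-1]
    - [[0.3,0.264,0],0,-1]
    - [[0.3,0.264,0],0,-1]
    - [[0,0,0],0,-1]
    - [[0,0,0],0,-1]

```text
t: 13.67
eef_pos: [554.4, 57.5, 228.3]
tcp_rot: [3.141, -0.0, 0.718]
ft_force: [0.6, -0.6, -1.8]
opening: 0.624
grip_force: 30.0
```

Request:
move_arm:
  commands:
    - [[0,0,-0.13],0,-1]
    - [[0,0,0],0,-1]
    - [[0,0,0],0,-1]

```text
t: 13.92
eef_pos: [554.0, 56.7, 224.5]
tcp_rot: [3.141, -0.0, 0.717]
ft_force: [0.5, 1.5, 0.6]
opening: 0.629
grip_force: 30.0
```

Request:
move_arm:
  commands:
    - [[0,0,0],0,0.6]
    - [[0,0,0],0,0.6]
    - [[0,0,0],0,0.8]
    - [[0,0,0],0,0.8]
    - [[0,0,0],0,0.8]
    - [[0,0,0],0,0.8]
    - [[0,0,0.5],0,0.8]
    - [[0,0,1],0,0.8]
    - [[0,0,1],0,0.8]
    - [[-0.4,-0.35,1],0,0.8]
    - [[-0.4,-0.35,1],0,0.8]
    - [[-0.4,-0.35,1],0,0.8]
    - [[-0.4,-0.35,0],0,0.8]
    - [[-0.4,-0.35,0],0,0.8]
    - [[-0.4,-0.35,0],0,0.8]
    - [[-0.4,-0.35,0],0,0.8]
    - [[-0.4,-0.35,0],0,0.8]
    - [[0,0,0],0,0.8]
    - [[0,0,0],0,0.8]

```text
t: 15.5
eef_pos: [458.0, -27.3, 389.8]
tcp_rot: [3.141, -0.0, 0.716]
ft_force: [1.1, -0.5, -0.0]
opening: 0.899
grip_force: 0.0
```

```bash
python3 look.py f1 top_board; python3 - <<'E'
import cv2
a=cv2.imread('pics/f1.png')[0:240,200:460]; cv2.imwrite('pics/f1z.png',cv2.resize(a,(650,600),interpolation=cv2.INTER_CUBIC))
E
```

```text
top_board 0.72 [114.2 158.2] 7791 [[54.800025939941406, 98.59999084472656], [98.8000259399414, 76.59999084472656], [174.4000244140625, 227.8000030517578], [130.4000244140625, 249.8000030517578]]
```

View pics/f1z.png

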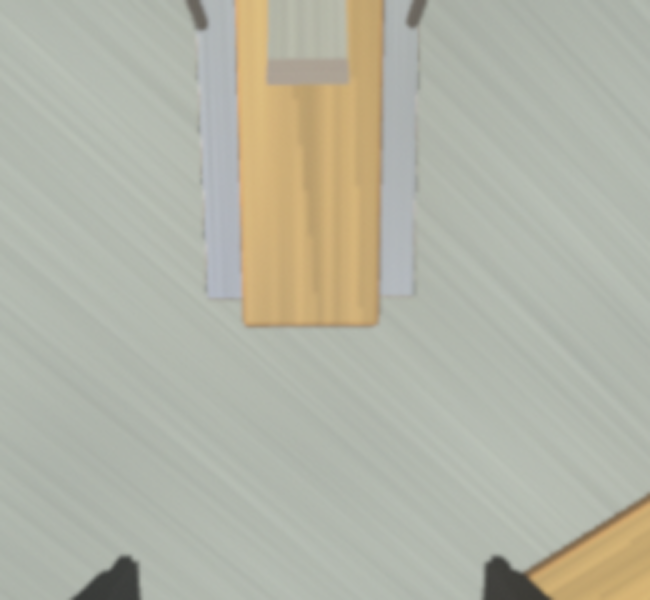

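f1 shows the new board on the pile, centred between the base margins, with the lip at crop (308,72) on top of it. I'll check the numbers.

```bash
python3 - <<'E'
from h import *
import pickle
np.set_printoptions(precision=1,suppress=True)
p=pickle.load(open('f1.pkl','rb')); g=lambda x,y:(x/2.5+200-.3,y/2.5-.3)
u=np.array([np.cos(.722),np.sin(.722)]);v=np.array([-u[1],u[0]]);P=np.array([582.5,80.3])
def H(x,y,z):
    d=atz(p,g(x,y),z)[:2]-P; return np.array([d@u,d@v])
for z in (30,42): print(z,[H(x,y,z) for x,y in [(244,325),(378,325),(237,0),(384,0)]])
print('base z6',[H(x,y,6) for x,y in [(208,298),(412,296),(201,60),(417,60)]])
print('lip L/R z77',H(267,84,77),H(348,84,77))
E
```

```text
30 [array([-102.4,   30.6]), array([-102.8,  -29.9]), array([29.3, 30.1]), array([ 28.9, -30.5])]
42 [array([-102.1,   29.5]), array([-102.4,  -28.9]), array([24.9, 29. ]), array([ 24.6, -29.5])]
base z6 [array([-90.2,  49.7]), array([-89.8, -48.2]), array([13.8, 49. ]), array([ 13.2, -47.9])]
lip L/R z77 [-15.5  15.8] [-15.7 -13.6]
```

```bash
python3 -c "
from cell import env
print(env.job_done())"
```

```text
the job is handed in; nothing more can be done
None
```

The long board is on top of the pile under the hold arm, about 2 mm short of the pile's middle along its length and within 1 mm sideways, released with the robot clear, and handed in at about 15.6 s; I did not re-check after release whether the top board below had shifted.

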